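Heft the tea tins, rack the opened two, hold up the full one

ROBOT

A 6-joint arm with a two-finger parallel gripper is mounted at the origin on a cart in front of the work surface, level with it; the furniture and walls round the work are solid. World frame = base frame: x ahead of the robot, y to its left, z up, the work surface at z = 0. Lengths are in m, angles in rad, forces in N, time in s.
With the tool pointing down it reaches from about 0.325 to 1 m from the base axis. Payload 5.1 kg.
Tool frame: the origin (TCP) lies midway between the tips of the shut fingers; the grasp point (between the pads) lies 19 mm behind it; z points along the fingers, y is the line along which they close (so a half turn about z gives the same grasp; the last joint's range is limited). The gripper opens to 85 mm and grips with 20 to 120 N. Pads are 22 mm wide; open, the fingers measure 114 mm over their backs; the gripper's body (76 mm by 85 mm) begins 54 mm behind the grasp point. The pads swing forward as they close: fully open they stand 13 mm farther back than shut.
Start: joints at [-1.394, 0.124, 1.65, -0, 1.367, -0.083], TCP at [0.167, -0.628, 0.231] pointing down, gripper open.
Joint ranges: [-2.61, 2.61], [-1.02, 2.33], [0.03, 2.71], [-1.35, 4.49], [0.32, 2.68], [-2.91, 2.91]. Speed limits (rad/s): [2.57, 2.57, 3.14, 3.14, 3.14, 3.14].

INTERFACE

Orientations are given as [roll, pitch, yaw] about the fixed x, y, z axes, in that order (R = Rz(yaw) Ry(pitch) Rx(roll)).
In Python, from station import r gives the robot as it stands.
- The arm moves only by the shell command python3 -m jog 'ROWS' [FORCE]. ROWS is text: rows parted by semicolons, each of 7 numbers parted by spaces: the turn, a rotation vector about the tool's x, y, z in rad, then the shift along the tool's x, y, z in mm, then the finger opening in mm, from 0 to 85.4. In form: wx wy wz tx ty tz grip; .... A call has 1 to 12 rows; each row is the pose to reach, as a shift and turn from the pose commanded when the call began, along the tool's axes at that moment; what a row does not reach only later rows make up. A row lasts 1/10 s, in which the tool goes at most 50 mm and 8.59 degrees, less where a joint would pass 70% of its speed; a pose out of reach is approached as far as the arm can. A call with a gripper value outside its range is refused whole. The fingers move at their own pace and stop on an object; FORCE is the grip in N (left out, the last holds). Time passes only in rows, so rows that repeat a pose let the fingers close. It gives the time, the measured TCP pose, the force, the opening and the grip force at its end, in the units of the state.
- r.sense(): the state, without advancing time (a new reading comes with each control period).
- r.grab_frame(name): name is "scene" or "top"; returns the picture (420x560x3 uint8, blue, green, red); there is no depth.
- r.camera_model(name): a dict with "fx", "fy", "cx", "cy" (pixels), "pose" (4x4, takes a point from camera to world coordinates). Camera axes: x right, y down, z forward; pixel columns grow to the right and rows downward; lengths in m; the calibration is good to about 2 mm. A picture is of the moment at which its call begins. camera_model takes no time and is no camera call.
- r.finish_job(): hands the job in; it is judged then, once.
Trained networks look in the newest picture that a camera, given by its name, has taken for a name from the list of things; names that differ only in an ending like _2 or _b are one class to them, and where a whole thing is asked for, a point or a joint stands for the part that bears it (a point fixed in the world has none). Each returns a list of dicts, best first, with "confidence" (0 to 1); they miss things now and then, are a little off and sometimes report something else, mostly with a low value. They report only what shows in the picture. A call takes as long as a camera call. They do not tell look-alikes from the thing itself.
- r.boxes_of(camera, label): "extent" ([centre column, centre row, width, height] in pixels, round what is visible of it).
- r.regions_of(camera, label): "region" (420x560 bool, what is visible of it) and "extent" ([centre column, centre row, width, height] in pixels, round what is visible of it).
- r.landmark_of(camera, label): "point" ([row, column] in pixels: a listed point, or the origin of a listed thing).
The state is a dict: "t": time; "qpos": joint angles; "joint_vel": joint speeds; "effort": joint torques, N m; "tcp_pos": TCP position; "ee_rot": TCP orientation; "contact_force": force on the tool from outside, world axes, zero at the start; "moment": the same for the moment, N m; "opening": finger opening in m; "gripper_force": force on a finger pad.
Only numpy, scipy, OpenCV 4.12 (cv2) and the standard library are available. Lean on these libraries where they do the work, as an engineer would, in place of code of your own. Each camera call takes 0.05 s, during which the arm holds its last target. There are 200 camera calls.

TASK

Three identical closed tea tins stand on the worktop: one nearly empty, one about half full, one full, and only their weight tells which is which. Heft them, then stand the half-full one fully down in the rack's well beside the upright end board and after that the nearly empty one in the well at the open end, where it is used up first. Last, pick up the full tin and finish while holding it up, upright and still, its underside 15 to 30 cm above the worktop, for me to take to the cupboard; set tins down rather than dropping or tipping them, and leave the other things where they are.

Things in the scene. Friction and masses are not known exactly. Their poses are not given: they have to be found in the camera images.
- tin_a: one of three closed metal tea tins, alike to the eye: cylinder 64 mm across, 98 high; grip it about 70 mm up so that the hand clears the top. Origin: centre of its underside, z up; upright, loose. One is nearly empty (0.14 to 0.16 kg), one half full (0.31 to 0.39), one full (0.52 to 0.68); name and place say nothing of which. It changes every time.
- tin_b: one of three closed metal tea tins, alike to the eye: cylinder 64 mm across, 98 high; grip it about 70 mm up so that the hand clears the top. Origin: centre of its underside, z up; upright, loose. One is nearly empty (0.14 to 0.16 kg), one half full (0.31 to 0.39), one full (0.52 to 0.68); name and place say nothing of which. It changes every time.
- tin_c: one of three closed metal tea tins, alike to the eye: cylinder 64 mm across, 98 high; grip it about 70 mm up so that the hand clears the top. Origin: centre of its underside, z up; upright, loose. One is nearly empty (0.14 to 0.16 kg), one half full (0.31 to 0.39), one full (0.52 to 0.68); name and place say nothing of which. It changes every time.
- well_board (a point): the well beside the rack's upright end board. Round blind recess 70 mm across, 20 deep, 3 mm chamfer: a tin has 3 mm to spare all round. This point: centre of its floor, 14 mm above the worktop; a tin standing in it has its origin here
- well_open (a point): the well at the rack's open end, away from the end board. Round blind recess 70 mm across, 20 deep, 3 mm chamfer: a tin has 3 mm to spare all round. This point: centre of its floor, 14 mm above the worktop; a tin standing in it has its origin here
- kitchen_timer: the round black and white kitchen timer, 62 mm across, 44 high; a bystander, loose
- spice_jar_1: a glass spice jar with red cap, 45 mm across, 106 high, behind the rack; a bystander, loose
- spice_jar_2: a second such spice jar beside it; a bystander, loose
- mill_2: the small salt shaker, 44 mm across, 90 high, behind the rack; a bystander, loose
- lime_1: a lime, about 50 mm; a bystander, loose
- coffee_capsule_1: a coffee capsule standing foil down, 37 mm across, 27 high; a bystander, loose
- rack: wooden tin rack, does not move: block 184 x 100 mm, 34 high, two wells in a row along its x, 100 mm apart; at its +x end an upright end board with a hand hole, 15 thick, 100 wide, top 72 mm above the worktop, inner face 42 mm from the nearer well's centre. Origin: under the block's centre, on the worktop; x along the row towards the end board, z up
There are look-alikes about, which are no part of the job. What is shaped like the tin_c but purple or yellow is not meant.

How it is judged:
By the outcome, as a careful person would: the job done as asked, in the order asked, and still so for the second after the job is handed in, while the arm keeps its last pose, push and grip.
It also fails if it takes over 72 s, if anything falls off the work surface, if the arm or the gripper's body presses on something with over 40 N, if the wrist force passes 120 N, or if a joint passes its speed limit or range.

## Working session

There is one attempt and no reset: what is moved stays moved. The work goes in short steps, Python scripts to look and compute and a shell command to move; the robot and the scene stay as the last step left them, time stands still between calls to the robot, and variables do not carry over. Pictures are saved under pics/ and viewed, at most 10 in all, crops included, and the job is handed in when it is done.

```bash
ls; mkdir -p pics
python3 - <<'E'
from station import r
import cv2, numpy as np
for c in ["scene","top"]:
    im=r.grab_frame(c); cv2.imwrite(f"pics/{c}0.png",im)
    m=r.camera_model(c); print(c,m["fx"],m["cx"],m["cy"],np.round(m["pose"],3).tolist())
    for l in ["tin_a","rack"]:
        for d in r.boxes_of(c,l): print(l,round(d["confidence"],2),np.round(d["extent"]))
    for l in ["tin_a","well_board","well_open","rack"]:
        for d in r.landmark_of(c,l): print(l,"pt",round(d["confidence"],2),np.round(d["point"],1))
print(r.sense())
E
```

```text
pics
scene 381.3822659377244 278.7559486304832 210.07900649909425 [[0.739, -0.258, 0.623, -0.002], [-0.674, -0.316, 0.668, -0.979], [0.025, -0.913, -0.407, 0.439], [0.0, 0.0, 0.0, 1.0]]
tin_a 0.87 [221. 224.  13.  34.]
tin_a 0.75 [352. 258.  34.  59.]
tin_a 0.71 [182. 199.  23.  36.]
tin_a 0.58 [284. 235.  28.  50.]
tin_a 0.57 [314. 275.  37.  67.]
rack 0.77 [266. 204.  77.  49.]
tin_a pt 0.86 [272.6 347.6]
tin_a pt 0.82 [230.3 213.8]
tin_a pt 0.82 [296.6 310.4]
tin_a pt 0.68 [257.2 280.5]
tin_a pt 0.67 [213.8 183.3]
well_board pt 0.78 [205.4 252.3]
well_open pt 0.64 [216.8 280.7]
rack pt 0.56 [218.2 268.1]
top 442.08864111634693 282.27888707358017 205.49224483988615 [[-0.001, -0.992, 0.124, 0.456], [-1.0, 0.001, -0.002, -0.336], [0.002, -0.124, -0.992, 1.071], [0.0, 0.0, 0.0, 1.0]]
tin_a 0.95 [393. 263.  38.  25.]
tin_a 0.81 [186. 264.  31.  29.]
tin_a 0.81 [324. 235.  34.  29.]
tin_a 0.81 [397. 217.  33.  28.]
tin_a 0.62 [253. 199.  89.  53.]
tin_a 0.55 [247. 261.  29.  31.]
rack 0.92 [253. 196.  90.  52.]
tin_a pt 0.91 [220.2 388.4]
tin_a pt 0.79 [262.2 386.8]
tin_a pt 0.65 [259.7 192.9]
tin_a pt 0.55 [234.5 320.7]
tin_a pt 0.53 [143.9 230.9]
well_board pt 0.71 [202.7 236.4]
well_open pt 0.74 [193.3 278.5]
rack pt 0.97 [197.2 256.9]
{'t': 0.7, 'qpos': array([-1.39358457e+00,  1.23767719e-01,  1.65027220e+00,  1.51677600e-05,
        1.36747050e+00, -8.25657694e-02]), 'joint_vel': array([-0.00077551,  0.00155515,  0.00152898, -0.00105705,  0.00060473,
        0.00068452]), 'effort': array([-5.24002480e-04, -4.23447239e+01, -3.65664768e+01, -1.27667383e-05,
        4.01011966e-04,  1.48680948e-05]), 'tcp_pos': array([ 0.16696151, -0.62819986,  0.23135958]), 'ee_rot': array([ 3.14150948e+00, -8.02333446e-06,  2.59774462e-01]), 'contact_force': array([ 0.1873542 , -0.06304811,  0.31817833]), 'moment': array([-0.03210971, -0.00396041, -0.02342021]), 'gripper_force': 0.0, 'opening': 0.08533186904910828}
```

View pics/scene0.png

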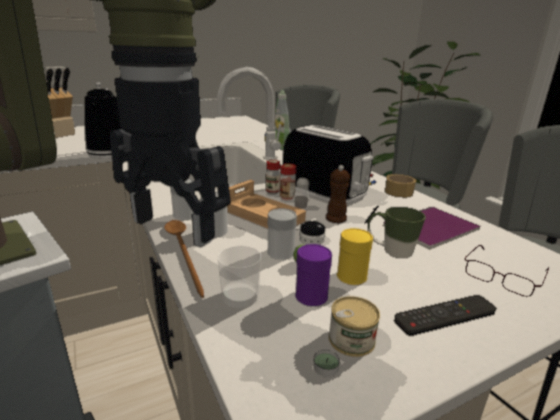

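View pics/top0.png

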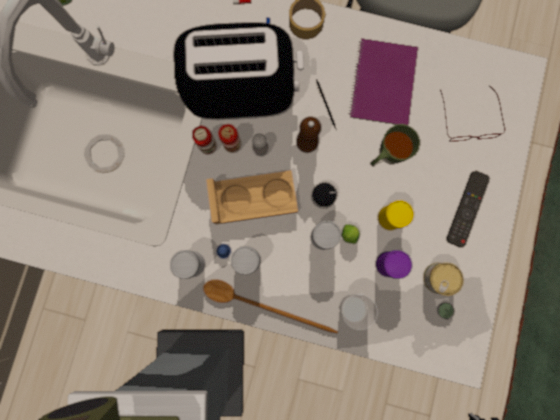

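The top view shows the three grey tins at about (185,264), (246,261) and (327,235). The last has the lime at (351,233) and the timer at (324,194) beside it. The rack runs from its end board at (212,200) to its open end at (297,193), and the clear glass at (355,308) and the purple and yellow tins are look-alikes. Next I fit solid models to the masks.

```bash
cat > h.py <<'E'
from station import r
import cv2, numpy as np
from scipy.optimize import minimize
S=4
def proj(P,m):
    T=np.linalg.inv(m["pose"]); p=P@T[:3,:3].T+T[:3,3]
    return np.c_[m["fx"]*p[:,0]/p[:,2]+m["cx"], m["fy"]*p[:,1]/p[:,2]+m["cy"]]
def ray(u,v,z,m):
    d=m["pose"][:3,:3]@np.array([(u-m["cx"])/m["fx"],(v-m["cy"])/m["fy"],1]); o=m["pose"][:3,3]
    return (o+d*(z-o[2])/d[2])[:2]
a=np.linspace(0,2*np.pi,48,endpoint=False)
CYL=[np.vstack([np.c_[.032*np.cos(a),.032*np.sin(a),0*a+z] for z in (0,.098)])]
box=lambda x0,x1,z:np.array([[x,y,k] for x in(x0,x1) for y in(-.05,.05) for k in(0,z)])
RACK=[box(-.092,.092,.034),box(.092,.107,.072)]
def place(parts,q):
    c,s=np.cos(q[2]),np.sin(q[2]); R=np.array([[c,-s,0],[s,c,0],[0,0,1]])
    return [P@R.T+[q[0],q[1],0] for P in parts]
def draw(parts,q,m):
    im=np.zeros((420*S,560*S),np.uint8)
    for P in place(parts,q):
        h=cv2.convexHull(((proj(P,m)+.5)*S).astype(np.float32)); cv2.fillConvexPoly(im,np.round(h).astype(np.int32),1)
    return im
def fit(parts,q0,masks,yaw):
    up=[(cv2.resize(k.astype(np.uint8),None,fx=S,fy=S,interpolation=cv2.INTER_LINEAR)>0,m) for k,m in masks]
    def f(v):
        q=[v[0],v[1],v[2]*10 if yaw else 0]; c=0
        for k,m in up:
            d=draw(parts,q,m)>0; c+=1-(d&k).sum()/(d|k).sum()
        return c
    n=3 if yaw else 2; x0=np.array([q0[0],q0[1],q0[2]/10])[:n]
    o=minimize(f,x0,method="Nelder-Mead",options=dict(initial_simplex=np.vstack([x0]+[x0+.012*np.eye(n)[i] for i in range(n)]),xatol=1e-4,fatol=1e-4))
    x=o.x.copy()
    if yaw:x[2]*=10
    return x,o.fun
E
python3 - <<'E'
from h import *
m=r.camera_model("top"); im=r.grab_frame("top")
for d in r.regions_of("top","tin_a"):
    e=d["extent"]; p=ray(e[0],e[1],.09,m)
    x,f=fit(CYL,[*p,0],[(d["region"],m)],0); print("tin",round(d["confidence"],2),np.round(e),np.round(x,4),round(f,3), "r",round(np.hypot(*x),3))
for d in r.landmark_of("top","tin_a"): print("lm",np.round(ray(*d["point"][::-1],0,m),3))
wb,wo=[[ray(*d["point"][::-1],.014,m) for d in r.landmark_of("top",l)][0] for l in("well_board","well_open")]
print("wells lm",wb,wo)
d=r.regions_of("top","rack")[0]
v=wb-wo; q0=[*(wb+wo)/2,np.arctan2(v[1],v[0])]
x,f=fit(RACK,q0,[(d["region"],m)],1); print("rack",x,f,q0)
u=np.array([np.cos(x[2]),np.sin(x[2])])*.05; print(x[:2]+u,x[:2]-u)
# overlay
b=cv2.resize(im[120:300,160:360],None,fx=4,fy=4,interpolation=cv2.INTER_CUBIC)
cc=[np.c_[s*.05+.035*np.cos(a),.035*np.sin(a),0*a+.034] for s in(1,-1)]
for P in place(cc+[RACK[0][[1,3,7,5]],RACK[1][[1,3,7,5]]],x):
    cv2.polylines(b,[np.round((proj(P,m)+.5-[160,120])*4).astype(np.int32)],True,(0,255,0),1)
cv2.imwrite("pics/rack.png",b)
s=r.camera_model("scene"); r.grab_frame("scene")
for d in r.regions_of("scene","tin_a"):
    e=d["extent"]; p=ray(e[0],e[1],.05,s); x,f=fit(CYL,[*p,0],[(d["region"],s)],0); print("scene",np.round(e),np.round(x,4),round(f,3))
for d in r.regions_of("scene","rack")[:1]:
    x,f=fit(RACK,q0,[(d["region"],s)],1); print("scene rack",x,f)
E
```

```text
tin 0.95 [397. 217.  39.  30.] [ 0.5606 -0.5981] 0.045 r 0.82
tin 0.89 [392. 264.  36.  29.] [ 0.4494 -0.5901] 0.044 r 0.742
tin 0.84 [186. 263.  35.  27.] [ 0.4504 -0.1221] 0.07 r 0.467
tin 0.71 [246. 259.  32.  30.] [ 0.4589 -0.255 ] 0.091 r 0.525
tin 0.62 [324. 233.  32.  28.] [ 0.5151 -0.4343] 0.138 r 0.674
lm [ 0.518 -0.439]
lm [ 0.552 -0.599]
lm [ 0.457 -0.123]
lm [ 0.457 -0.593]
lm [ 0.46  -0.257]
wells lm [ 0.5967336  -0.23386274] [ 0.61374956 -0.32404812]
rack [ 0.61002073 -0.27638847  1.71847504] 0.028807673226393216 [np.float64(0.6052415784798679), np.float64(-0.2789554308773331), np.float64(1.7572816790883625)]
[ 0.6026636 -0.2269327] [ 0.61737785 -0.32584424]
scene [182. 200.  21.  35.] [ 0.4404 -0.1186] 0.544
scene [281. 234.  29.  49.] [ 0.5136 -0.4343] 0.071
scene [221. 224.  18.  32.] [ 0.4703 -0.2614] 0.761
scene [313. 276.  35.  67.] [ 0.4496 -0.5897] 0.096
scene [354. 257.  39.  59.] [ 0.5605 -0.5992] 0.073
scene rack [ 0.61207768 -0.27234923  1.71945885] 0.35928082015352125
```

View pics/rack.png

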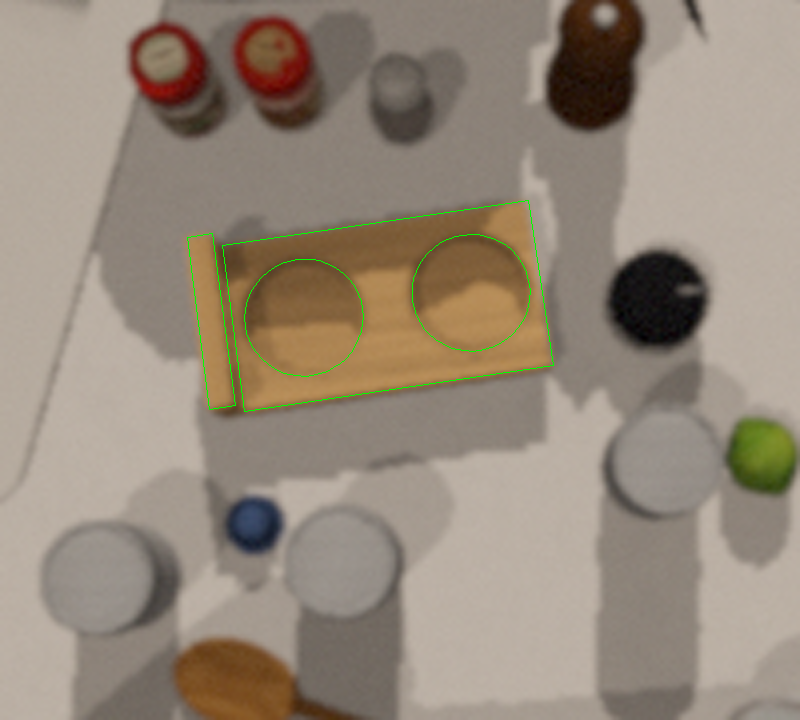

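The overlay matches the rack: board well at about (304,318) and open well at (471,292) in the crop. I'll heft tin C first, with the fingers closing roughly along world y. That also centres the tin along the rack axis.

```bash
cat > d.py <<'E'
import sys, numpy as np
from station import r
# goals: x y z yaw
s=r.sense(); p=s["tcp_pos"]; y=s["ee_rot"][2]
print("t",round(s["t"],2),"p",np.round(p,4),"rot",np.round(s["ee_rot"],4),"F",np.round(s["contact_force"],2),"open",round(s["opening"]*1e3,1),"gf",round(s["gripper_force"],1))
for g in sys.argv[1:]:
    g=list(map(float,g.split())); d=np.array(g[:3])-p; c,n=np.cos(y),np.sin(y)
    print(g,"wz %.4f t %.1f %.1f %.1f"%(y-g[3],*(1e3*np.array([d[0]*c+d[1]*n,d[0]*n-d[1]*c,-d[2]]))))
E
python3 d.py "0.5145 -0.4343 0.18 0.148"
python3 -m jog '0 0 .02 60 -15 8 85; 0 0 .05 110 -28 16 85; 0 0 .08 160 -41 24 85; 0 0 .112 210 -54 32 85; 0 0 .112 260 -67 40 85; 0 0 .112 310 -80 48 85; 0 0 .112 350 -90 51 85; 0 0 .112 375 -96 51 85; 0 0 .112 386 -98 51 85; 0 0 .112 386 -98 51 85; 0 0 .112 386 -98 51 85' 40
python3 d.py "0.5145 -0.4343 0.052 0.148"
```

```text
t 1.15 p [ 0.167  -0.6282  0.2313] rot [-3.1415  0.      0.2598] F [-0.63 -0.14 -0.42] open 85.7 gf 0.0
[0.5145, -0.4343, 0.18, 0.148] wz 0.1118 t 385.7 -98.1 51.3
t: 2.25
tcp_pos: [0.5142, -0.4349, 0.1804]
ee_rot: [3.141, 0.001, 0.148]
contact_force: [0.7, -0.3, 0.5]
opening: 0.0848
gripper_force: 0.0
t 2.25 p [ 0.5142 -0.4349  0.1804] rot [3.1413e+00 6.0000e-04 1.4750e-01] F [ 0.67 -0.31  0.5 ] open 84.8 gf 0.0
[0.5145, -0.4343, 0.052, 0.148] wz -0.0005 t 0.4 -0.5 128.4
```

```bash
python3 -m jog '0 0 0 0 0 30 85; 0 0 0 0 0 65 85; 0 0 0 0 0 95 85; 0 0 0 0 0 115 85; 0 0 0 0 0 126 85; 0 0 0 0 0 128 85; 0 0 0 0 0 128 85; 0 0 0 0 0 128 60; 0 0 0 0 0 128 60; 0 0 0 0 0 128 55; 0 0 0 0 0 128 55; 0 0 0 0 0 128 55' 40
python3 -m jog '0 0 0 0 0 0 55; 0 0 0 0 0 0 55; 0 0 0 0 0 0 55' 40; python3 d.py
```

```text
t: 3.45
tcp_pos: [0.5159, -0.4355, 0.0546]
ee_rot: [3.138, -0.002, 0.148]
contact_force: [-0.1, -1.0, 6.4]
opening: 0.0628
gripper_force: 44.6
t: 3.75
tcp_pos: [0.5159, -0.4355, 0.0546]
ee_rot: [3.138, -0.002, 0.148]
contact_force: [-0.3, -1.3, 6.4]
opening: 0.0631
gripper_force: 44.6
t 3.75 p [ 0.5159 -0.4355  0.0546] rot [ 3.1385e+00 -1.9000e-03  1.4800e-01] F [-0.28 -1.28  6.4 ] open 63.1 gf 44.6
```

```bash
python3 -m jog '0 0 0 0 0 -10 55; 0 0 0 0 0 -25 55; 0 0 0 0 0 -40 55; 0 0 0 0 0 -48 55; 0 0 0 0 0 -50 55; 0 0 0 0 0 -50 55; 0 0 0 0 0 -50 55' 40
for i in 1 2 3 4; do python3 -m jog '0 0 0 0 0 0 55' | grep contact; done
python3 - <<'E'
from h import *
cv2.imwrite("pics/lift.png",r.grab_frame("scene"))
E
python3 d.py
```

```text
t: 4.45
tcp_pos: [0.5144, -0.4339, 0.1016]
ee_rot: [-3.141, 0.001, 0.148]
contact_force: [-0.6, -0.0, -1.3]
opening: 0.0628
gripper_force: 44.2
contact_force: [0.2, -1.0, -2.1]
contact_force: [0.6, 0.3, -1.1]
contact_force: [-0.4, -0.0, -0.9]
contact_force: [0.2, 0.4, -0.8]
t 4.9 p [ 0.5148 -0.4343  0.1022] rot [-3.1413e+00  2.0000e-04  1.4780e-01] F [ 0.2   0.11 -0.94] open 63.1 gf 44.2
```

View pics/lift.png

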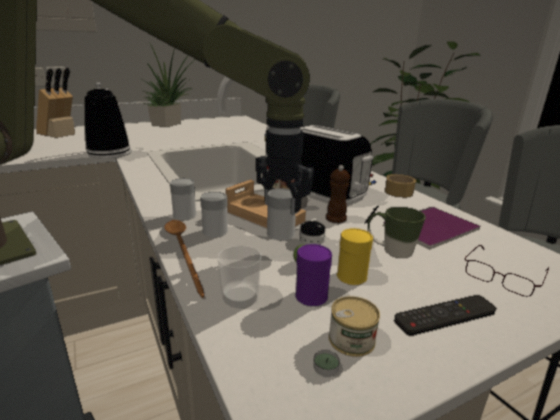

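C weighs about 1.2 N, so it is the nearly empty one. I'll set it down and measure A and B, which the scene camera can now see.

```bash
python3 -m jog '0 0 0 0 0 15 55; 0 0 0 0 0 32 55; 0 0 0 0 0 43 55; 0 0 0 0 0 47 55; 0 0 0 0 0 49 55; 0 0 0 0 0 50 55; 0 0 0 0 0 50 55; 0 0 0 0 0 50 75; 0 0 0 0 0 50 85; 0 0 0 0 0 50 85; 0 0 0 0 0 45 85; 0 0 0 0 0 25 85' 40
python3 -m jog '0 0 0 0 0 -40 85; 0 0 0 0 0 -85 85; 0 0 0 0 0 -100 85'
python3 - <<'E'
from h import *
M={c:r.camera_model(c) for c in("top","scene")}
R={}
for c in M: r.grab_frame(c); R[c]=r.regions_of(c,"tin_a")
for n,q in dict(A=[.4504,-.1221,0],B=[.459,-.255,0],C=[.5145,-.4343,0]).items():
    ks=[]
    for c,m in M.items():
        k=draw(CYL,q,m)[::S,::S]>0
        b=max(R[c],key=lambda d:(d["region"]&k).sum()/(d["region"]|k).sum()); i=(b["region"]&k).sum()/(b["region"]|k).sum()
        if i>.5: ks.append((b["region"],m)); print(n,c,round(i,2),*fit(CYL,q,[ks[-1]],0))
    print(n,"both",*fit(CYL,q,ks,0))
E
python3 d.py "0.459 -0.255 0.16 0.148"
```

```text
t: 6.1
tcp_pos: [0.5132, -0.4327, 0.0744]
ee_rot: [-3.137, 0.004, 0.148]
contact_force: [-0.1, -0.4, -1.1]
opening: 0.0853
gripper_force: 0.0
t: 6.4
tcp_pos: [0.5168, -0.4363, 0.1839]
ee_rot: [3.134, -0.006, 0.148]
contact_force: [0.5, -0.5, 1.2]
opening: 0.0851
gripper_force: 0.0
A top 0.95 [ 0.45102049 -0.12310534] 0.03562005277044855
A scene 0.86 [ 0.44786039 -0.12071357] 0.10854156655454106
A both [ 0.44995405 -0.12229314] 0.17277607503094983
B top 0.72 [ 0.46143643 -0.25371921] 0.2662802591203546
B scene 0.85 [ 0.46029052 -0.24960851] 0.12815978362633929
B both [ 0.46057554 -0.25372957] 0.41325983580770365
C scene 0.87 [ 0.51339624 -0.43291536] 0.12306962298334911
C both [ 0.51339624 -0.43291536] 0.12306962298334911
t 6.6 p [ 0.5144 -0.4339  0.176 ] rot [-3.1403e+00  1.0000e-03  1.4790e-01] F [ 0.76  0.11 -0.41] open 84.8 gf 0.0
[0.459, -0.255, 0.16, 0.148] wz -0.0001 t -28.4 -185.1 16.0
```

```bash
python3 -m jog '0 0 0 -5 -30 5 85; 0 0 0 -12 -80 10 85; 0 0 0 -20 -130 16 85; 0 0 0 -25 -165 16 85; 0 0 0 -28 -182 25 85; 0 0 0 -28 -185 55 85; 0 0 0 -28 -185 90 85; 0 0 0 -28 -185 115 85; 0 0 0 -28 -185 125 85; 0 0 0 -28 -185 126 85; 0 0 0 -28 -185 126 60; 0 0 0 -28 -185 126 55'
python3 -m jog '0 0 0 0 0 0 55; 0 0 0 0 0 0 55; 0 0 0 0 0 0 55; 0 0 0 0 0 0 55' 40; python3 d.py
python3 -m jog '0 0 0 0 0 -10 55; 0 0 0 0 0 -25 55; 0 0 0 0 0 -40 55; 0 0 0 0 0 -48 55; 0 0 0 0 0 -50 55; 0 0 0 0 0 -50 55; 0 0 0 0 0 -50 55' 40
for i in 1 2 3 4; do python3 -m jog '0 0 0 0 0 0 55' | grep contact; done
python3 d.py
```

```text
t: 7.8
tcp_pos: [0.4608, -0.256, 0.0527]
ee_rot: [3.14, -0.002, 0.148]
contact_force: [0.5, 0.3, -5.2]
opening: 0.0629
gripper_force: 45.1
t: 8.2
tcp_pos: [0.4608, -0.2559, 0.0526]
ee_rot: [3.14, -0.002, 0.148]
contact_force: [0.4, 0.9, 5.1]
opening: 0.0632
gripper_force: 46.0
t 8.2 p [ 0.4608 -0.2559  0.0526] rot [ 3.1401e+00 -1.8000e-03  1.4780e-01] F [0.41 0.9  5.05] open 63.2 gf 46.0
t: 8.9
tcp_pos: [0.4594, -0.2551, 0.1007]
ee_rot: [-3.141, 0.001, 0.148]
contact_force: [-0.3, -1.1, -6.0]
opening: 0.063
gripper_force: 46.3
contact_force: [0.0, 0.6, -6.4]
contact_force: [0.4, -0.8, -5.7]
contact_force: [-0.4, -0.5, -7.0]
contact_force: [-1.2, 0.4, -5.6]
t 9.3 p [ 0.4598 -0.2554  0.1011] rot [-3.1413e+00  3.0000e-04  1.4780e-01] F [-1.17  0.38 -5.61] open 63.1 gf 46.3
```

B weighs about 6.1 N, so it is the full one. I'll put it down and heft A.

```bash
python3 -m jog '0 0 0 0 0 15 55; 0 0 0 0 0 32 55; 0 0 0 0 0 43 55; 0 0 0 0 0 46 55; 0 0 0 0 0 48 55; 0 0 0 0 0 50 55; 0 0 0 0 0 50 55; 0 0 0 0 0 50 75; 0 0 0 0 0 50 85; 0 0 0 0 0 50 85; 0 0 0 0 0 45 85; 0 0 0 0 0 25 85' 40
python3 -m jog '0 0 0 0 0 -40 85; 0 0 0 0 0 -75 85; 0 0 0 0 0 -85 85; 0 0 0 0 0 -85 85'
python3 d.py "0.4505 -0.1226 0.16 0.148"
```

```text
t: 10.5
tcp_pos: [0.4585, -0.2546, 0.0748]
ee_rot: [-3.139, 0.003, 0.148]
contact_force: [0.5, 0.4, 1.3]
opening: 0.0853
gripper_force: 0.0
t: 10.9
tcp_pos: [0.4611, -0.2564, 0.164]
ee_rot: [3.138, -0.004, 0.148]
contact_force: [-0.5, 0.4, -0.9]
opening: 0.0853
gripper_force: 0.0
t 10.9 p [ 0.4611 -0.2564  0.164 ] rot [ 3.138  -0.0038  0.1479] F [-0.5   0.45 -0.9 ] open 85.3 gf 0.0
[0.4505, -0.1226, 0.16, 0.148] wz -0.0001 t 9.2 -133.9 4.0
```

```bash
python3 -m jog '0 0 0 3 -30 0 85; 0 0 0 6 -75 0 85; 0 0 0 9 -112 0 85; 0 0 0 10 -130 8 85; 0 0 0 10 -133 40 85; 0 0 0 10 -133 75 85; 0 0 0 10 -133 100 85; 0 0 0 10 -133 110 85; 0 0 0 10 -133 111 85; 0 0 0 10 -133 111 85; 0 0 0 10 -133 111 60; 0 0 0 10 -133 111 55'
python3 -m jog '0 0 0 0 0 0 55; 0 0 0 0 0 0 55; 0 0 0 0 0 0 55; 0 0 0 0 0 0 55' 40; python3 d.py
python3 -m jog '0 0 0 0 0 -10 55; 0 0 0 0 0 -20 55; 0 0 0 0 0 -28 55; 0 0 0 0 0 -30 55; 0 0 0 0 0 -30 55; 0 0 0 0 0 -30 55; 0 0 0 0 0 -30 55' 40
for i in 1 2 3 4; do python3 -m jog '0 0 0 0 0 0 55' | grep contact; done
python3 d.py
```

```text
t: 12.1
tcp_pos: [0.4515, -0.1229, 0.0522]
ee_rot: [3.14, -0.003, 0.148]
contact_force: [1.2, 0.2, -3.5]
opening: 0.0631
gripper_force: 44.4
t: 12.5
tcp_pos: [0.4516, -0.1229, 0.0521]
ee_rot: [3.14, -0.003, 0.148]
contact_force: [-0.8, 1.7, 7.0]
opening: 0.063
gripper_force: 45.1
t 12.5 p [ 0.4516 -0.1229  0.0521] rot [ 3.1401e+00 -2.9000e-03  1.4780e-01] F [-0.83  1.73  7.  ] open 63.0 gf 45.1
t: 13.2
tcp_pos: [0.4497, -0.1223, 0.0797]
ee_rot: [-3.141, 0.001, 0.148]
contact_force: [-0.3, -0.0, -2.9]
opening: 0.0629
gripper_force: 45.1
contact_force: [0.5, -0.7, -2.7]
contact_force: [-0.1, -1.0, -3.0]
contact_force: [0.3, 0.4, -3.3]
contact_force: [-0.5, -0.2, -4.2]
t 13.6 p [ 0.4502 -0.1224  0.0802] rot [-3.1415e+00  2.0000e-04  1.4780e-01] F [-0.5  -0.24 -4.22] open 62.7 gf 45.1
```

A weighs about 3.3 N, so it is the half-full one. I'll set it down, turn the open hand 90° about it and regrip, so that it is centred both ways.

```bash
python3 -m jog '0 0 0 0 0 12 55; 0 0 0 0 0 22 55; 0 0 0 0 0 26 55; 0 0 0 0 0 28 55; 0 0 0 0 0 30 55; 0 0 0 0 0 30 55; 0 0 0 0 0 30 75; 0 0 0 0 0 30 85; 0 0 0 0 0 30 85; 0 0 0 0 0 28 85' 40
python3 -m jog '0 0 -.14 0 0 0 85; 0 0 -.28 0 0 0 85; 0 0 -.42 0 0 0 85; 0 0 -.56 0 0 0 85; 0 0 -.70 0 0 0 85; 0 0 -.84 0 0 0 85; 0 0 -.98 0 0 0 85; 0 0 -1.12 0 0 0 85; 0 0 -1.26 0 0 0 85; 0 0 -1.40 0 0 0 85; 0 0 -1.52 0 0 0 85; 0 0 -1.5707 0 0 0 85'
python3 -m jog '0 0 0 0 0 0 85; 0 0 0 0 0 0 85;0 0 0 0 0 0 70; 0 0 0 0 0 0 60; 0 0 0 0 0 0 55; 0 0 0 0 0 0 55; 0 0 0 0 0 0 55' 40
python3 d.py "0.6027 -0.2269 0.12 1.7185"
```

```text
t: 14.6
tcp_pos: [0.45, -0.1224, 0.052]
ee_rot: [-3.141, 0.001, 0.148]
contact_force: [-0.9, 1.0, -0.3]
opening: 0.0849
gripper_force: 0.0
t: 15.8
tcp_pos: [0.4502, -0.1225, 0.0524]
ee_rot: [3.142, 0.0, 1.722]
contact_force: [0.3, -0.7, -0.4]
opening: 0.0853
gripper_force: 0.0
t: 16.5
tcp_pos: [0.4502, -0.1225, 0.0525]
ee_rot: [-3.141, 0.0, 1.718]
contact_force: [-2.9, 0.5, 4.0]
opening: 0.0632
gripper_force: 44.9
t 16.5 p [ 0.4502 -0.1225  0.0525] rot [-3.1414e+00  1.0000e-04  1.7185e+00] F [-2.95  0.49  3.96] open 63.2 gf 44.9
[0.6027, -0.2269, 0.12, 1.7185] wz -0.0000 t -125.7 135.5 -67.5
```

```bash
python3 -m jog '0 0 0 0 0 -15 55; 0 0 0 0 0 -45 55; 0 0 0 0 0 -75 55; 0 0 0 0 0 -92 55; 0 0 0 -6 7 -95 55; 0 0 0 -30 32 -95 55; 0 0 0 -55 59 -95 55; 0 0 0 -80 86 -95 55; 0 0 0 -104 112 -95 55; 0 0 0 -119 128 -95 55; 0 0 0 -125 135 -95 55; 0 0 0 -126 135.5 -95 55' 40
python3 -m jog '0 0 0 0 0 0 55; 0 0 0 0 0 15 55; 0 0 0 0 0 35 55; 0 0 0 0 0 46 55; 0 0 0 0 0 50 55; 0 0 0 0 0 50 55; 0 0 0 0 0 50 55; 0 0 0 0 0 50 55'
python3 d.py "0.6027 -0.2269 0.067 1.7185"
python3 - <<'E'
from h import *
a_=r.grab_frame("top")[150:260,190:320]; b_=r.grab_frame("scene")[150:260,190:320]
cv2.imwrite("pics/hov.png",np.vstack([cv2.resize(k,(640,300),interpolation=cv2.INTER_CUBIC) for k in(a_,b_)]))
E
```

```text
t: 17.7
tcp_pos: [0.6026, -0.2272, 0.1448]
ee_rot: [-3.139, -0.002, 1.718]
contact_force: [0.6, 0.2, -4.4]
opening: 0.0627
gripper_force: 46.5
t: 18.5
tcp_pos: [0.6035, -0.2274, 0.0986]
ee_rot: [3.14, 0.001, 1.719]
contact_force: [0.9, 0.7, -3.3]
opening: 0.0629
gripper_force: 46.5
t 18.5 p [ 0.6035 -0.2274  0.0986] rot [3.1398e+00 1.2000e-03 1.7186e+00] F [ 0.91  0.72 -3.31] open 62.9 gf 46.5
[0.6027, -0.2269, 0.067, 1.7185] wz 0.0001 t 0.6 -0.7 31.6
```

View pics/hov.png

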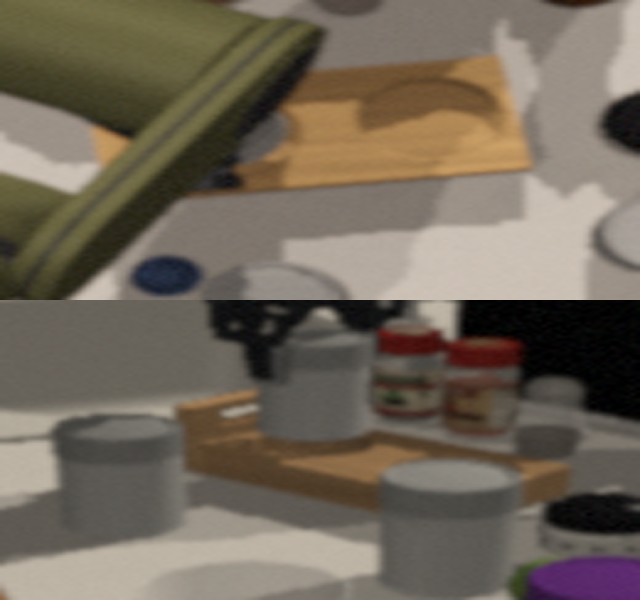

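The tin is held upright over the board-side well, which is at about (310,430) in the lower crop. I'll lower it gently.

```bash
python3 -m jog '0 0 0 .6 -.7 4 55; 0 0 0 .6 -.7 8 55; 0 0 0 .6 -.7 11 55; 0 0 0 .6 -.7 14 55; 0 0 0 .6 -.7 17 55; 0 0 0 .6 -.7 17 55'
python3 -m jog '0 0 0 0 0 3 55; 0 0 0 0 0 6 55; 0 0 0 0 0 6 55'
python3 -m jog '0 0 0 0 0 3 55; 0 0 0 0 0 6 55; 0 0 0 0 0 6 55'
```

```text
t: 19.2
tcp_pos: [0.6016, -0.2264, 0.0795]
ee_rot: [-3.141, -0.001, 1.718]
contact_force: [1.0, 0.0, -3.4]
opening: 0.0627
gripper_force: 46.5
t: 19.5
tcp_pos: [0.6016, -0.2265, 0.0737]
ee_rot: [-3.141, -0.001, 1.719]
contact_force: [-0.1, -0.3, -4.1]
opening: 0.0629
gripper_force: 46.5
t: 19.8
tcp_pos: [0.6016, -0.2264, 0.0676]
ee_rot: [-3.141, -0.001, 1.718]
contact_force: [-0.7, 0.1, -3.9]
opening: 0.063
gripper_force: 46.5
```

```bash
python3 -m jog '0 0 0 0 0 1 55; 0 0 0 0 0 2 55; 0 0 0 0 0 2 55'
python3 -m jog '0 0 0 0 0 0 66; 0 0 0 0 0 0 72; 0 0 0 0 0 0 80; 0 0 0 0 0 0 85; 0 0 0 0 0 -15 85; 0 0 0 0 0 -50 85; 0 0 0 0 0 -90 85; 0 0 0 0 0 -105 85; 0 0 0 0 0 -105 85'
python3 d.py "0.5145 -0.4341 0.16 1.7185"
```

```text
t: 20.1
tcp_pos: [0.6021, -0.2267, 0.0666]
ee_rot: [3.141, 0.0, 1.718]
contact_force: [0.1, 0.8, -1.9]
opening: 0.0629
gripper_force: 46.6
t: 21.0
tcp_pos: [0.604, -0.2276, 0.1762]
ee_rot: [3.135, 0.004, 1.718]
contact_force: [-0.3, 0.1, -0.2]
opening: 0.0852
gripper_force: 0.0
t 21.0 p [ 0.604  -0.2276  0.1762] rot [3.135  0.0044 1.7185] F [-0.27  0.13 -0.2 ] open 85.2 gf 0.0
[0.5145, -0.4341, 0.16, 1.7185] wz -0.0000 t -191.1 -119.0 16.2
```

```bash
python3 -m jog '0 0 0 -17 -10 0 85; 0 0 0 -55 -34 0 85; 0 0 0 -95 -58 0 85; 0 0 0 -135 -83 0 85; 0 0 0 -168 -103 0 85; 0 0 0 -187 -115 5 85; 0 0 0 -191.5 -118 10 85; 0 0 0 -191.5 -118 10 85; 0 0 0 -191.5 -118 10 85; 0 0 0 -191.5 -118 10 85'
python3 d.py "0.5145 -0.4341 0.052 1.7185"
python3 - <<'E'
from h import *
s=r.camera_model("scene"); im=r.grab_frame("scene")
cv2.imwrite("pics/a_in.png",cv2.resize(im[150:300,160:360],(800,600),interpolation=cv2.INTER_CUBIC))
for d in r.regions_of("scene","tin_a"):
    e=d["extent"]; x,f=fit(CYL,[*ray(e[0],e[1],.05,s),0],[(d["region"],s)],0); print("scene",np.round(e),np.round(x,4),round(f,3))
E
```

```text
t: 22.0
tcp_pos: [0.5141, -0.432, 0.1611]
ee_rot: [-3.141, -0.001, 1.72]
contact_force: [-0.1, 0.8, -0.5]
opening: 0.0853
gripper_force: 0.0
t 22.0 p [ 0.5141 -0.432   0.1611] rot [-3.1415e+00 -6.0000e-04  1.7201e+00] F [-0.07  0.78 -0.51] open 85.3 gf 0.0
[0.5145, -0.4341, 0.052, 1.7185] wz 0.0016 t -2.1 0.1 109.1
scene [281. 236.  26.  49.] [ 0.5141 -0.4322] 0.108
scene [213. 215.  27.  48.] [ 0.4574 -0.256 ] 0.073
scene [312. 276.  33.  65.] [ 0.4493 -0.5906] 0.065
scene [353. 255.  34.  61.] [ 0.5607 -0.5984] 0.059
```

View pics/a_in.png

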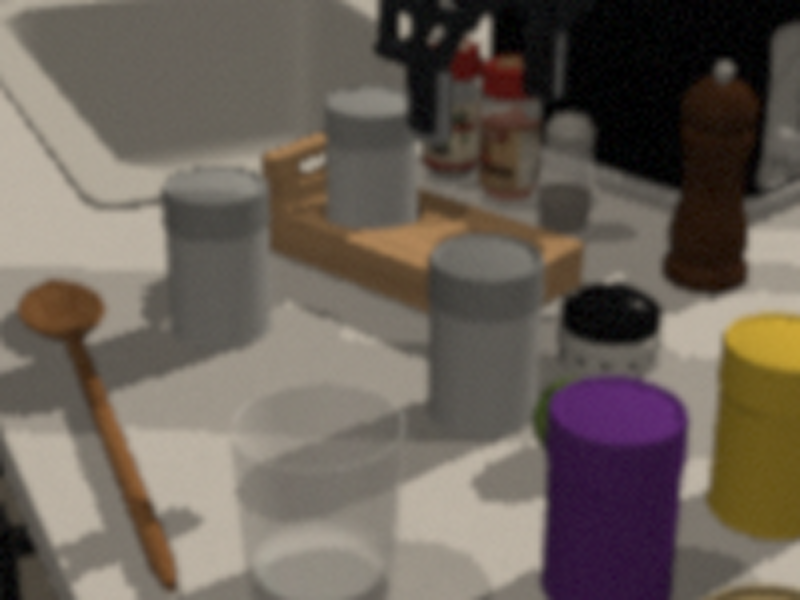

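Tin A stands in the board-side well at about (370,170) in the crop. Now I grip C with the rack-aligned yaw.

```bash
python3 -m jog '0 0 0.0016 -2 0 30 85; 0 0 0.0016 -2 0 65 85; 0 0 .0016 -2 0 92 85; 0 0 .0016 -2 0 106 85; 0 0 .0016 -2 0 109 85; 0 0 .0016 -2 0 109 85; 0 0 .0016 -2 0 109 85; 0 0 .0016 -2 0 109 70; 0 0 .0016 -2 0 109 60; 0 0 .0016 -2 0 109 55; 0 0 .0016 -2 0 109 55; 0 0 .0016 -2 0 109 55' 40
python3 -m jog '0 0 0 0 0 0 55; 0 0 0 0 0 0 55'
python3 d.py "0.6174 -0.3258 0.12 1.7185"
```

```text
t: 23.3
tcp_pos: [0.5145, -0.4363, 0.0543]
ee_rot: [3.14, 0.002, 1.717]
contact_force: [-1.5, -0.5, 6.2]
opening: 0.0632
gripper_force: 44.5
t: 23.5
tcp_pos: [0.5145, -0.4363, 0.0543]
ee_rot: [3.14, 0.002, 1.717]
contact_force: [-1.2, 0.9, 5.1]
opening: 0.0629
gripper_force: 44.5
t 23.5 p [ 0.5145 -0.4363  0.0543] rot [3.1400e+00 2.3000e-03 1.7168e+00] F [-1.22  0.86  5.06] open 62.9 gf 44.5
[0.6174, -0.3258, 0.12, 1.7185] wz -0.0017 t 94.4 117.9 -65.7
```

```bash
python3 -m jog '0 0 0 0 0 -15 55; 0 0 0 0 0 -40 55; 0 0 0 0 0 -65 55; 0 0 0 0 0 -75 55; 0 0 0 0 0 -75 55; 0 0 0 0 0 -75 55; 0 0 0 0 0 -75 55' 40
python3 d.py "0.6174 -0.3258 0.10 1.7185"
python3 - <<'E'
from h import *
s=r.camera_model("scene"); r.grab_frame("scene"); z=r.sense()["tcp_pos"][2]-.0535
C2=[CYL[0]+[0,0,z]]
for d in r.regions_of("scene","tin_a"):
    e=d["extent"]
    if abs(e[0]-281)<12: print(np.round(e),z,*fit(C2,[.514,-.434,0],[(d["region"],s)],0))
E
```

```text
t: 24.2
tcp_pos: [0.5128, -0.4345, 0.1252]
ee_rot: [-3.14, -0.003, 1.717]
contact_force: [-0.6, 0.7, -2.3]
opening: 0.063
gripper_force: 44.3
t 24.2 p [ 0.5128 -0.4345  0.1252] rot [-3.1395e+00 -2.7000e-03  1.7169e+00] F [-0.55  0.73 -2.33] open 63.0 gf 44.3
[0.6174, -0.3258, 0.1, 1.7185] wz -0.0016 t 92.3 119.3 25.2
[281. 206.  29.  49.] 0.07168456753536082 [ 0.51212277 -0.43317436] 0.213857963908203
```

```bash
python3 -m jog '0 0 0 8 11 0 55; 0 0 0 28 36 0 55; 0 0 0 50 65 0 55; 0 0 0 72 93 0 55; 0 0 0 86 111 0 55; 0 0 0 91 118 8 55; 0 0 0 92 119 18 55; 0 0 0 92 119 25 55; 0 0 0 92 119 25 55; 0 0 0 92 119 25 55; 0 0 0 92 119 25 55; 0 0 0 92 119 25 55' 40
python3 -m jog '0 0 0 0 0 0 55; 0 0 0 0 0 0 55'
python3 d.py "0.6174 -0.3258 0.068 1.7185"
```

```text
t: 25.5
tcp_pos: [0.6181, -0.3278, 0.103]
ee_rot: [3.141, 0.001, 1.716]
contact_force: [-0.2, 0.6, -1.6]
opening: 0.0627
gripper_force: 44.4
t: 25.7
tcp_pos: [0.6182, -0.3273, 0.1027]
ee_rot: [3.141, 0.0, 1.717]
contact_force: [-0.4, 0.2, -1.1]
opening: 0.0627
gripper_force: 44.4
t 25.7 p [ 0.6182 -0.3273  0.1027] rot [3.1412e+00 4.0000e-04 1.7168e+00] F [-0.36  0.21 -1.07] open 62.7 gf 44.4
[0.6174, -0.3258, 0.068, 1.7185] wz -0.0017 t 1.5 -0.5 34.7
```

```bash
python3 -m jog '0 0 0 .5 -.5 4 55; 0 0 0 .5 -.5 9 55; 0 0 0 .5 -.5 14 55; 0 0 0 .5 -.5 17 55; 0 0 0 .5 -.5 20 55; 0 0 0 .5 -.5 20 55'
python3 -m jog '0 0 0 0 0 3 55; 0 0 0 0 0 6 55; 0 0 0 0 0 6 55'
python3 -m jog '0 0 0 0 0 3 55; 0 0 0 0 0 6 55; 0 0 0 0 0 6 55'
```

```text
t: 26.3
tcp_pos: [0.6171, -0.3264, 0.0815]
ee_rot: [-3.141, -0.001, 1.717]
contact_force: [-0.6, 0.8, -2.0]
opening: 0.0633
gripper_force: 44.4
t: 26.6
tcp_pos: [0.6172, -0.3264, 0.0757]
ee_rot: [-3.141, -0.001, 1.717]
contact_force: [-0.2, -0.3, -1.1]
opening: 0.063
gripper_force: 44.4
t: 26.9
tcp_pos: [0.6171, -0.3264, 0.0696]
ee_rot: [-3.141, -0.001, 1.717]
contact_force: [-0.3, 0.4, -1.1]
opening: 0.063
gripper_force: 44.4
```

```bash
python3 -m jog '0 0 0 0 0 1 55; 0 0 0 0 0 2 55; 0 0 0 0 0 3 55; 0 0 0 0 0 3 55'
python3 -m jog '0 0 0 0 0 0 66; 0 0 0 0 0 0 72; 0 0 0 0 0 0 80; 0 0 0 0 0 0 85; 0 0 0 0 0 -15 85; 0 0 0 0 0 -50 85; 0 0 0 0 0 -90 85; 0 0 0 0 0 -105 85; 0 0 0 0 0 -105 85; 0 0 0 0 0 -105 85; 0 0 0 0 0 -105 85'
python3 d.py "0.4597 -0.2553 0.16 1.7185"
```

```text
t: 27.3
tcp_pos: [0.6177, -0.3268, 0.0684]
ee_rot: [3.141, 0.0, 1.717]
contact_force: [-2.9, 1.6, 4.6]
opening: 0.0629
gripper_force: 44.8
t: 28.4
tcp_pos: [0.6163, -0.3259, 0.1695]
ee_rot: [-3.138, -0.003, 1.717]
contact_force: [0.7, -0.1, -0.1]
opening: 0.085
gripper_force: 0.0
t 28.4 p [ 0.6163 -0.3259  0.1695] rot [-3.1383e+00 -2.9000e-03  1.7169e+00] F [ 0.69 -0.06 -0.11] open 85.0 gf 0.0
[0.4597, -0.2553, 0.16, 1.7185] wz -0.0016 t 92.6 -144.7 9.5
```

```bash
python3 -m jog '0 0 0 8 -13 0 85; 0 0 0 28 -44 0 85; 0 0 0 50 -79 3 85; 0 0 0 73 -114 6 85; 0 0 0 87 -136 9 85; 0 0 0 92 -144 9 85; 0 0 0 92 -144.5 9 85; 0 0 0 92 -144.5 9 85; 0 0 0 92 -144.5 9 85'
python3 d.py "0.4597 -0.2553 0.052 1.7185"
python3 - <<'E'
from h import *
im=r.grab_frame("scene")
cv2.imwrite("pics/c_in.png",cv2.resize(im[150:300,160:360],(800,600),interpolation=cv2.INTER_CUBIC))
E
```

```text
t: 29.3
tcp_pos: [0.4621, -0.2572, 0.1634]
ee_rot: [3.141, 0.0, 1.717]
contact_force: [-0.8, 0.2, 0.7]
opening: 0.0847
gripper_force: 0.0
t 29.3 p [ 0.4621 -0.2572  0.1634] rot [3.1413e+00 2.0000e-04 1.7170e+00] F [-0.85  0.21  0.67] open 84.7 gf 0.0
[0.4597, -0.2553, 0.052, 1.7185] wz -0.0015 t 2.2 -2.1 111.4
```

View pics/c_in.png

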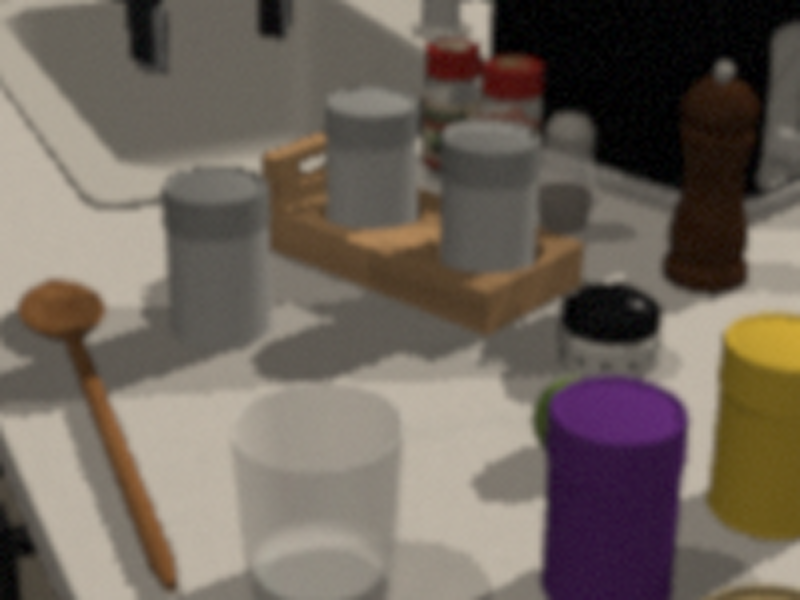

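Both tins stand level in the wells, at about (370,170) and (490,200), and the bystanders have not moved. The full tin is next: grip it harder and lift it 220 mm.

```bash
python3 -m jog '0 0 0 2 -2 30 85; 0 0 0 2 -2 65 85; 0 0 0 2 -2 94 85; 0 0 0 2 -2 108 85; 0 0 0 2 -2 111 85; 0 0 0 2 -2 111 85; 0 0 0 2 -2 111 85; 0 0 0 2 -2 111 70; 0 0 0 2 -2 111 60; 0 0 0 2 -2 111 55; 0 0 0 2 -2 111 55; 0 0 0 2 -2 111 55' 60
python3 -m jog '0 0 0 0 0 0 55; 0 0 0 0 0 0 55'
python3 -m jog '0 0 0 0 0 -10 55; 0 0 0 0 0 -30 55; 0 0 0 0 0 -58 55; 0 0 0 0 0 -90 55; 0 0 0 0 0 -125 55; 0 0 0 0 0 -160 55; 0 0 0 0 0 -190 55; 0 0 0 0 0 -210 55; 0 0 0 0 0 -218 55; 0 0 0 0 0 -220 55; 0 0 0 0 0 -220 55; 0 0 0 0 0 -220 55'
python3 -m jog '0 0 0 0 0 0 55; 0 0 0 0 0 0 55; 0 0 0 0 0 0 55; 0 0 0 0 0 0 55; 0 0 0 0 0 0 55; 0 0 0 0 0 0 55; 0 0 0 0 0 0 55; 0 0 0 0 0 0 55'
python3 - <<'E'
from h import *
im=r.grab_frame("scene")
cv2.imwrite("pics/end.png",cv2.resize(im[100:310,140:420],(800,600),interpolation=cv2.INTER_CUBIC))
print(np.round(r.sense()["joint_vel"],3))
E
```

```text
t: 30.55
tcp_pos: [0.4594, -0.2556, 0.0542]
ee_rot: [3.141, 0.002, 1.717]
contact_force: [-3.1, -0.2, 5.5]
opening: 0.0629
gripper_force: 66.0
t: 30.75
tcp_pos: [0.4594, -0.2557, 0.0542]
ee_rot: [3.141, 0.002, 1.717]
contact_force: [-3.3, -0.4, 5.5]
opening: 0.0626
gripper_force: 66.0
t: 31.95
tcp_pos: [0.4581, -0.2544, 0.27]
ee_rot: [-3.139, -0.003, 1.717]
contact_force: [-0.2, -0.0, -6.6]
opening: 0.0625
gripper_force: 68.1
t: 32.75
tcp_pos: [0.4589, -0.2549, 0.2724]
ee_rot: [3.142, 0.0, 1.717]
contact_force: [0.3, 0.5, -5.8]
opening: 0.0624
gripper_force: 68.1
[-0.001  0.002  0.    -0.001 -0.001 -0.   ]
```

View pics/end.png

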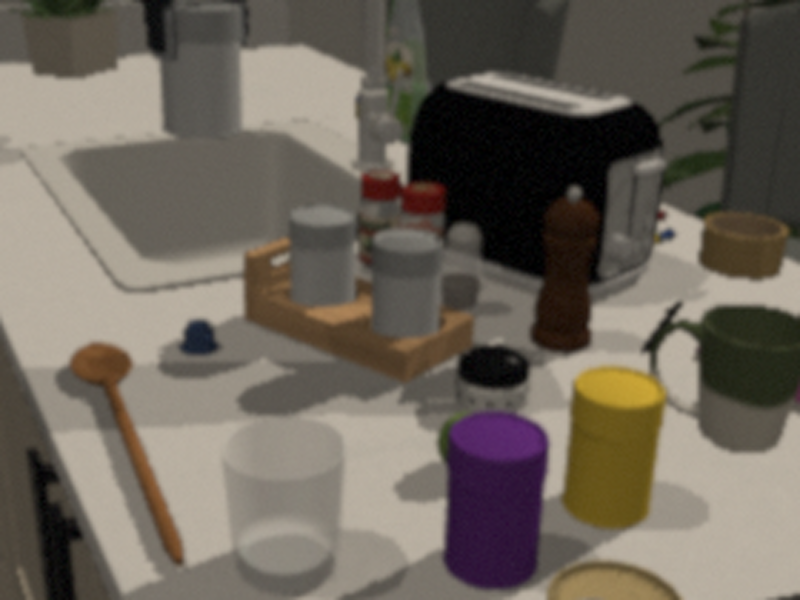

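The full tin is held upright and still at about (203,70), its underside about 0.218 m up. The other two stand in the rack and the bystanders are where they were.

```bash
python3 -c "
from station import r
print(r.finish_job())"
```

```text
the job is handed in; nothing more can be done
None
```

The job is handed in: the half-full tin (A) is in the well beside the end board, the nearly empty one (C) is in the open-end well, and the full one (B) is held upright and still about 22 cm above the worktop, done in about 33 s with nothing else visibly moved.

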